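# Swap the pans under the serving guard

### The job

Swap the pans under the clear serving guard: draw the empty pan out of its bay and stand it on the middle of the round cork mat, then slide the pan with the terrine loaf fully home in the bay that has come free, flat between its blue rails and up to the blue stop at the back. Carry the loaf level, do not knock the guard, and leave the pan of toasts, the ramekin, the tin and the pepper mill where they stand.

Things in the scene. Friction and masses are not known exactly. Their poses are not given: they have to be found in the camera images.
- guard: Fixed clear roof, steel edges, with two pan bays below. Origin: on the table under the middle of the roof's front edge; +x into the bays, roughly along world +y. Roof: x 0 to 186, y -147 to 147 mm, underside 150, top 160 mm up; posts (radius 8) at x 181, y +-135. Only the last 20 mm of a home pan's handle show in front: a tool pointing straight down would meet the roof, so lean it back.
- bay_floor (a point): Point on the table in the middle of the mouth of the bays (guard origin, same axes). Bays: open in front, floored by the table, each 102 mm wide (y 10 to 112 and -112 to -10 mm), between blue rails 18 mm high from x = 0 to one blue back stop (25 mm high, face at x = 161 mm).
- bay_near (a point): Where the origin of a pan stands when it is home in the guard's +y bay, the one nearer the robot: guard frame x = 105, y = 61 mm, on the table. The pan touches the stop at x = 106.
- bay_far (a point): The same for the guard's -y bay, farther from the robot: guard frame x = 105, y = -61 mm.
- empty_pan: Bare steel pan with nothing in it, 0.2 to 0.4 kg, home in one of the two bays at the start. Outside 110 x 90 x 50 mm (x, y, z). Straight level black handle at its -x end, from x = -55 to -125 mm, 16 mm wide, 14 mm high, centre line 47 mm above the underside. Origin: centre of the pan's underside, handle not counted.
- loaf_pan: Steel pan filled with one pinkish brown terrine loaf, fixed in it (0.3 to 0.5 kg), on the table right of the guard's mouth, near or far from the robot, handle to the right. Outside 110 x 90 x 50 mm (x, y, z). Straight level black handle at its -x end, from x = -55 to -125 mm, 16 mm wide, 14 mm high, centre line 47 mm above the underside. Origin: centre of the pan's underside, handle not counted.
- loaf_handle (a point): End of the loaf pan's handle: loaf pan frame x = -125, y = 0, z = 47 mm.
- toast_pan: Steel pan holding four upright slices of toast, in the other bay; stays there. Outside 110 x 90 x 50 mm (x, y, z). Straight level black handle at its -x end, from x = -55 to -125 mm, 16 mm wide, 14 mm high, centre line 47 mm above the underside. Origin: centre of the pan's underside, handle not counted.
- mat: Round cork mat fixed to the table, 140 mm across, 6 mm thick, right of the guard's mouth beside the loaf pan (one near the robot, one far). Origin: centre of its underside.
- ramekin: Loose white ceramic ramekin, 60 mm across, 42 mm high, stands in front of the guard's mouth, between it and the mat or the loaf pan. Origin: centre of the underside.
- tin: Loose red closed tin with a pale lid, 58 mm across, 42 mm high, beside the ramekin, some 70 mm or more from it. Origin: centre of the underside.
- mill: Loose dark wooden pepper mill, 54 mm across, 160 mm high, upright at the table's far side. Origin: centre of the underside.

How it is judged (in metres and radians):
On the way, in this order (a step that is already met when the one before it is completed fails the run):
1. the empty pan is out from under the guard ((x of empty_pan in the frame of guard below -0.06 m or y of empty_pan in the frame of guard above 0.2 m or y of empty_pan in the frame of guard below -0.2 m)), for 0.1 s.
2. the empty pan stands released on the cork mat (horizontal distance between empty_pan and mat below 0.035 m and height (world z) of empty_pan between 0.002 and 0.012 m and angle between empty_pan's own z axis and vertical below 0.1 rad and linear speed of empty_pan below 0.03 m/s and contact force between the fingers and empty_pan below 0.2 N), for 0.2 s.
3. the loaf pan is home in the free bay ((horizontal distance between loaf_pan and bay_near below 0.012 m or horizontal distance between loaf_pan and bay_far below 0.012 m) and x of loaf_handle in the frame of guard below 0.02 m and height (world z) of loaf_pan below 0.006 m and angle between loaf_pan's own z axis and vertical below 0.08 rad and angle between the x axis of loaf_pan and the x axis of guard, either way round below 0.15 rad), for 0.2 s.
At the end, for the whole second after the job is handed in: The empty pan stands upright on the cork mat, its centre within 35 mm of the mat's, and the loaf pan stands flat on the table in the freed bay, lined up with it (within 8 degrees), handle to the front, its centre within 12 mm of the home point; both are released and at rest (all of step 2 and all of step 3 and linear speed of loaf_pan below 0.03 m/s and contact force between the fingers and loaf_pan below 0.2 N); the robot touches nothing.
It fails at once if the loaf pan is tipped more than 25 degrees (angle between loaf_pan's own z axis and vertical above 0.436 rad).
It fails at once if the guard is hit with more than 25 N by the robot (contact force between any of the arm, the fingers and guard above 25 N).
It fails at once if the toast pan is moved more than 20 mm (distance of toast_pan from where it was at the start of the episode above 0.02 m).
It fails at once if the ramekin, tin or mill is moved more than 25 mm or tipped over (distance of any of ramekin, tin, mill from where it was at the start of the episode above 0.025 m or angle between any of ramekin, tin, mill's own z axis and vertical above 0.5 rad).
It also fails if it takes over 64 s, if anything falls off the work surface, if the arm or the gripper's body presses on something with over 40 N, if the wrist force passes 120 N, or if a joint passes its speed limit or range.

### The arm

A 6-joint arm with a two-finger parallel gripper is mounted at the origin on the work surface. World frame = base frame: x ahead of the robot, y to its left, z up, the work surface at z = 0. Lengths are in m, angles in degrees, forces in N, time in s.
With the tool pointing down it reaches from about 0.35 to 0.875 m from the base axis. Payload 4.2 kg.
Tool frame: the origin (TCP) lies between the finger pads, 19 mm behind the fingertips; this is the grasp point; z points along the fingers, y is the line along which they close (so a half turn about z gives the same grasp; the last joint's range is limited). The gripper opens to 87 mm and grips with 3 to 60 N. Pads are 19 mm wide; open, the fingers measure 117 mm over their backs; the gripper's body (75 mm by 190 mm) begins 51 mm behind the grasp point.
Start: joints at [-54.053, 22.042, 0.453, 0, -68.411, -14.817], TCP at [0.225, -0.583, 0.241] pointing down, gripper open.
Joint ranges: [-179.83, 179.83], [-69.29, 118.12], [-61.27, 80.66], [-181.25, 117.63], [-171.15, -9.14], [-177.46, 177.46]. Speed limits (degrees/s): [159.86, 159.86, 180, 180, 180, 180].

### API

Orientations are given as a 3x3 rotation matrix whose columns are the frame's x, y, z axes.
In Python, from station import sense, capture, finish_job, search_frame, masks_of gives the robot as it stands.
- The arm moves only by the tool drive_tool, never from a script. Its argument "rows" is a list of rows, each a list of 7 numbers: the opening in per cent of the stroke, from 0 (shut) to 100 (fully open), then the shift along the world's x, y, z in mm, then the turn, a rotation vector about the world's x, y, z in rad. In form: [[fingers, dx, dy, dz, wx, wy, wz], ...]. A call has 1 to 5 rows; each row shifts and turns the commanded pose from where the row before left it; what a row does not reach is not made up. A row lasts 1/12 s, in which the tool goes at most 41.7 mm and 7.16 degrees, less where a joint would pass 70% of its speed; a pose out of reach is approached as far as the arm can. A call is refused whole if a number of a shift passes 41.7 or a number of a turn 0.125, either way. A call with a gripper value outside its range is refused whole. The fingers move at their own pace and stop on an object; the grip force is fixed at half the most. Time passes only in rows, so rows that do not move let the fingers close. It gives the time, the measured TCP pose, the force, the opening and the grip force at its end, in the units of the state.
- sense(): the state, without advancing time (a new reading comes with each control period).
- capture(name): name is "scene" or "top" or "wrist"; returns a dict with "frame" (400x640x3 uint8, red, green, blue), "z_map" (400x640 float32, m along the optical axis (not along the pixel's ray), 0 where there is no reading), "fx", "fy", "cx", "cy" (pixels), "distortion" ([k1, k2, p1, p2, k3] as OpenCV has them; the pictures are not rectified), "R" (3x3) and "t" (3): a world point X has camera coordinates R X + t; the wrist camera has in their place "T_tool_cam" (4x4, takes a point from camera to tool coordinates, whose origin is the TCP and whose axes are the flange's). Camera axes: x right, y down, z forward; pixel columns grow to the right and rows downward; lengths in m; the calibration is good to about 2 mm. A picture is of the moment at which its call begins: read the wrist's pose just before it.
- finish_job(): hands the job in; it is judged then, once.
Trained networks look in a picture, given as the dict that the camera call returned (one of the last four; its "shot" number tells which), for a name from the list of things; names that differ only in an ending like _2 or _b are one class to them, and where a whole thing is asked for, a point or a joint stands for the part that bears it (a point fixed in the world has none). Each returns a list of dicts, best first, with "p" (0 to 1); they miss things now and then, are a little off and sometimes report something else, mostly with a low value. They report only what shows in the picture. A call takes as long as a camera call.
- search_frame(label, picture): "xy" ([column, row] in pixels, amid what is visible of it).
- masks_of(label, picture): "region" (400x640 bool, what is visible of it) and "xy" ([column, row] in pixels, amid what is visible of it).
The state is a dict: "time_s": time; "joints": joint angles; "joint_velocities": joint speeds; "effort": joint torques, N m; "tcp_pos": TCP position; "ee_rot": TCP orientation; "wrist_force": force on the tool from outside, world axes, zero at the start; "moment": the same for the moment, N m; "gripper_width": opening from 0.0 (shut) to 1.0 (fully open); "gripper_force": force on a finger pad.
Only numpy, scipy, OpenCV 4.12 (cv2) and the standard library are available. Lean on these libraries where they do the work, as an engineer would, in place of code of your own. Each camera call takes 0.05 s, during which the arm holds its last target. There are 200 camera calls.

## Working session

There is one attempt and no reset: what is moved stays moved. The work goes in short steps, Python scripts to look and compute and a tool call to move; the robot and the scene stay as the last step left them, time stands still between calls to the robot, and variables do not carry over. Pictures are saved under pics/ and viewed, at most 10 in all, crops included, and the job is handed in when it is done.

Besides the shell and the picture viewer there is one more tool, called as name(argument=value, ...), one argument or row to a line, values as JSON. drive_tool: Moves the arm, as the interface text tells. Its arguments: {"type":"object","properties":{"rows":{"type":"array"}},"required":["rows"]}

```bash
mkdir -p pics; ls; cat > h.py <<'E'
import numpy as np, cv2
from station import sense, capture, finish_job, search_frame, masks_of
def world(c, uv, s=None):
    """pixels (N,2) with depth -> world points"""
    uv=np.asarray(uv); z=c["z_map"][uv[:,1].astype(int),uv[:,0].astype(int)]
    K=np.array([[c["fx"],0,c["cx"]],[0,c["fy"],c["cy"]],[0,0,1.]])
    n=cv2.undistortPoints(uv.reshape(-1,1,2).astype(float),K,np.array(c["distortion"],float)).reshape(-1,2)
    P=np.c_[n*z[:,None],z]; ok=z>0; P=P[ok]
    if "R" in c: return (P-np.array(c["t"]))@np.array(c["R"])
    T=np.array(c["T_tool_cam"]); P=P@T[:3,:3].T+T[:3,3]
    return P@np.array(s["ee_rot"]).T+np.array(s["tcp_pos"])
def pts(c,m,s=None):
    v,u=np.nonzero(m); return world(c,np.c_[u,v],s)
def save(c,n,box=None,k=1):
    f=c["frame"][:,:,::-1]
    if box: f=f[box[1]:box[3],box[0]:box[2]]
    cv2.imwrite("pics/"+n+".png",cv2.resize(f,None,fx=k,fy=k))
E
python3 - <<'E'
from h import *
np.set_printoptions(precision=3,suppress=True)
out=[]
for n in("scene","top"):
    c=capture(n); save(c,n+"0"); out.append(c["frame"])
    print(n,np.round(-np.array(c["R"]).T@np.array(c["t"]),3))
    for l in("guard","empty_pan","loaf_pan","toast_pan","mat","ramekin","tin","mill"):
        for d in masks_of(l,c)[:2]:
            if d["p"]<.3: continue
            P=pts(c,d["region"])
            if len(P)<5: continue
            print(l,round(d["p"],2),np.round(d["xy"]),len(P),"med",np.median(P,0),"lo",np.percentile(P,2,0),"hi",np.percentile(P,98,0))
E
```

```text
pics
scene [ 1.218 -0.864  0.785]
guard 0.57 [387. 131.] 3777 med [0.641 0.248 0.158] lo [0.464 0.142 0.003] hi [0.765 0.36  0.161]
empty_pan 0.8 [366. 156.] 834 med [0.533 0.258 0.029] lo [ 0.495  0.17  -0.001] hi [0.599 0.347 0.055]
loaf_pan 0.55 [282. 257.] 2139 med [ 0.653 -0.267  0.045] lo [ 0.583 -0.345  0.003] hi [ 0.706 -0.194  0.054]
toast_pan 0.56 [395. 169.] 1117 med [0.672 0.225 0.044] lo [0.616 0.139 0.002] hi [0.723 0.305 0.054]
mat 0.96 [219. 239.] 1546 med [ 0.463 -0.292  0.005] lo [ 0.397 -0.355  0.001] hi [ 0.524 -0.228  0.008]
mat 0.74 [279. 257.] 2332 med [ 0.652 -0.267  0.044] lo [ 0.571 -0.348 -0.001] hi [ 0.706 -0.188  0.054]
ramekin 0.6 [280. 201.] 395 med [ 0.497 -0.095  0.027] lo [ 0.468 -0.119  0.002] hi [ 0.523 -0.065  0.043]
tin 0.94 [313. 221.] 479 med [ 0.632 -0.103  0.033] lo [ 0.599 -0.12  -0.   ] hi [ 0.65  -0.048  0.044]
mill 0.9 [364. 240.] 998 med [ 0.796 -0.134  0.083] lo [ 0.773 -0.144  0.007] hi [ 0.812 -0.114  0.16 ]
mill 0.59 [386. 130.] 3970 med [0.642 0.248 0.158] lo [0.46  0.142 0.001] hi [0.765 0.372 0.161]
top [ 0.5   -0.045  1.144]
guar
[... 333 characters left out ...]
6 med [ 0.635 -0.255  0.047] lo [ 0.581 -0.341  0.003] hi [ 0.695 -0.195  0.056]
toast_pan 0.57 [198. 182.] 7933 med [0.598 0.256 0.16 ] lo [0.458 0.151 0.022] hi [0.742 0.363 0.164]
mat 0.91 [393. 228.] 1656 med [ 0.458 -0.289  0.007] lo [ 0.395 -0.352  0.001] hi [ 0.519 -0.226  0.011]
ramekin 0.51 [333. 220.] 268 med [ 0.493 -0.094  0.009] lo [ 0.468 -0.118  0.002] hi [ 0.517 -0.068  0.044]
tin 0.75 [332. 179.] 291 med [ 0.618 -0.092  0.042] lo [ 0.594 -0.117  0.023] hi [ 0.645 -0.068  0.046]
tin 0.63 [199. 183.] 8048 med [0.599 0.256 0.16 ] lo [0.459 0.151 0.017] hi [0.744 0.367 0.164]
mill 0.95 [338. 120.] 367 med [ 0.774 -0.116  0.115] lo [ 0.762 -0.138  0.014] hi [ 0.796 -0.097  0.162]
```

View pics/scene0.png

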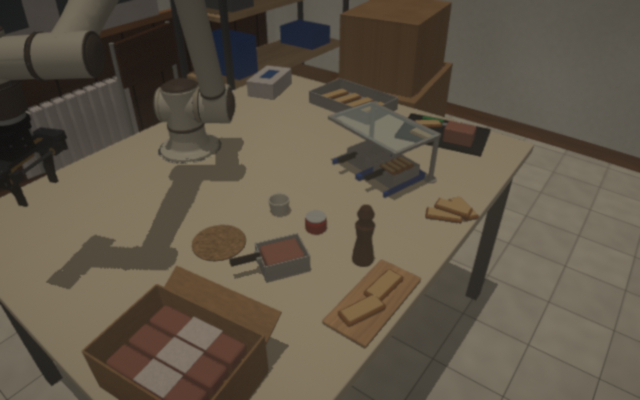

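View pics/top0.png

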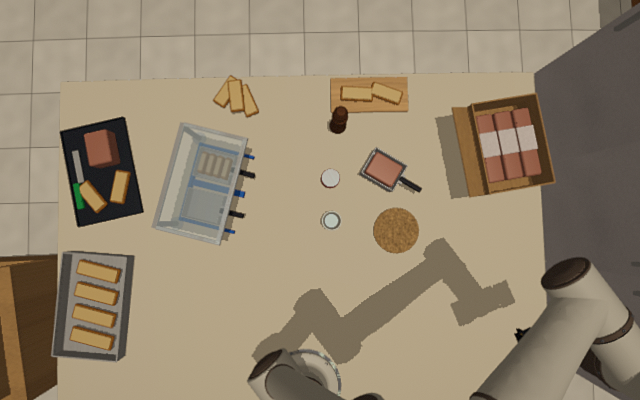

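The near bay (top image about (222,205)) holds the empty pan, with its handle at (236,213). The toasts are in the far bay. The loaf is at (385,170) with its handle towards (418,188), and the mat is at (396,230). Next I compute precise poses.

```bash
cat >> h.py <<'E'
def onplane(c,uv,z):
    K=np.array([[c["fx"],0,c["cx"]],[0,c["fy"],c["cy"]],[0,0,1.]])
    n=cv2.undistortPoints(np.asarray(uv,float).reshape(-1,1,2),K,np.array(c["distortion"],float)).reshape(-1,2)
    R=np.array(c["R"]);C=-R.T@np.array(c["t"]); d=np.c_[n,np.ones(len(n))]@R
    return C+d*((z-C[2])/d[:,2])[:,None]
E
python3 - <<'E'
from h import *
np.set_printoptions(precision=3,suppress=True)
c=capture("top")
m=masks_of("guard",c)[0]["region"].astype(np.uint8)
cn=max(cv2.findContours(m,0,1)[0],key=len)
P=onplane(c,cn.reshape(-1,2),.16)[:,:2].astype(np.float32)
print("roof",cv2.minAreaRect(P),"\n",cv2.boxPoints(cv2.minAreaRect(P)))
Q=np.array([[181,123],[247,137],[220,243],[153,226]])
print("hand corners",onplane(c,Q,.16))
m=masks_of("loaf_pan",c)[0]["region"].astype(np.uint8)
o=cv2.morphologyEx(m,cv2.MORPH_OPEN,np.ones((13,13),np.uint8))
for k in(m,o):
    v,u=np.nonzero(k); P=onplane(c,np.c_[u,v],.05)[:,:2].astype(np.float32); print("loaf",P.mean(0),cv2.minAreaRect(P),cv2.boxPoints(cv2.minAreaRect(P)).tolist())
v,u=np.nonzero(m-o>0)
for l,z in(("loaf_handle",.054),("empty_pan",.054),("mat",.006),("ramekin",.042),("tin",.042),("mill",.16)):
    for d in search_frame(l,c)[:2]: print(l,d["p"],d["xy"],onplane(c,[d["xy"]],z)[0])
s=sense(); print(s["tcp_pos"],s["ee_rot"])
save(c,"guard",(140,110,440,260),2.6)
E
```

```text
roof ((0.5982661843299866, 0.24349060654640198), (0.2168789505958557, 0.2941688299179077), 74.41004180908203) 
 [[0.427 0.179]
 [0.711 0.1  ]
 [0.769 0.308]
 [0.486 0.387]]
hand corners [[0.762 0.307 0.16 ]
 [0.72  0.131 0.16 ]
 [0.441 0.205 0.16 ]
 [0.489 0.381 0.16 ]]
loaf [ 0.634 -0.257] ((0.6212587952613831, -0.27780237793922424), (0.18185342848300934, 0.10031615197658539), 58.776039123535156) [[0.5312312245368958, -0.329556941986084], [0.6170163750648499, -0.3815593123435974], [0.7112863659858704, -0.2260478138923645], [0.6255012154579163, -0.17404544353485107]]
loaf [ 0.638 -0.251] ((0.6351023316383362, -0.2549654245376587), (0.12476251274347305, 0.10031615197658539), 58.776039123535156) [[0.5598722696304321, -0.2823094129562378], [0.6456574201583862, -0.3343117833137512], [0.7103323936462402, -0.2276214361190796], [0.6245472431182861, -0.17561906576156616]]
loaf_handle 0.64 [384.7, 171.1] [ 0.633 -0.253  0.054]
loaf_handle 0.27 [202.8, 182.0] [0.613 0.281 0.054]
empty_pan 0.65 [200.2, 181.0] [0.616 0.289 0.054]
empty_pan 0.42 [235.5, 216.4] [0.511 0.186 0.054]
mat 0.73 [394.8, 230.2] [ 0.458 -0.287  0.006]
ramekin 0.53 [332.1, 220.7] [ 0.491 -0.095  0.042]
tin 0.85 [329.9, 178.5] [ 0.616 -0.092  0.042]
mill 0.68 [337.1, 120.5] [ 0.759 -0.11   0.16 ]
mill 0.16 [249.0, 174.1] [0.62  0.127 0.16 ]
[ 0.225 -0.583  0.241] [[-0.933 -0.36  -0.   ]
 [-0.36   0.933  0.   ]
 [-0.     0.    -1.   ]]
```

View pics/guard.png

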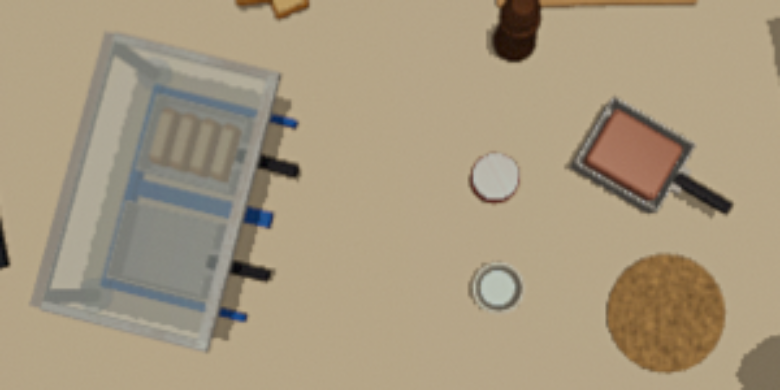

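```bash
cat >> h.py <<'E'
from scipy.spatial.transform import Rotation as Ro
YAW=np.deg2rad(75.1); G0=np.array([.580,.167])
def g2w(x,y,z,yaw=YAW,o=G0):
    c,s=np.cos(yaw),np.sin(yaw); return np.array([o[0]+c*x-s*y,o[1]+s*x+c*y,z])
def toolR(yaw,lean,sgn=1):
    """fingers lean deg from straight down towards yaw dir, closing across it"""
    gx=np.array([np.cos(yaw),np.sin(yaw),0]);gy=np.array([-gx[1],gx[0],0]);l=np.deg2rad(lean)
    z=gx*np.sin(l)-np.array([0,0,np.cos(l)]);y=sgn*gy;return np.c_[np.cross(y,z),y,z]
def delta(p,R):
    s=sense(); d=(np.array(p)-s["tcp_pos"])*1000; w=(Ro.from_matrix(R)*Ro.from_matrix(s["ee_rot"]).inv()).as_rotvec()
    print("shift mm",d.round(1),"turn",w.round(3),"rows >=",max(abs(d).max()/41.7,abs(w).max()/.12).round(1),"t",round(s["time_s"],2),"F",np.round(s["wrist_force"],1),"grip",round(s["gripper_width"],3),round(s["gripper_force"],1))
E
python3 - <<'E'
from h import *
np.set_printoptions(precision=3,suppress=True)
print(capture("wrist")["T_tool_cam"])
for sg in(1,-1): delta(g2w(-.120,.061,.14),toolR(YAW,45,sg))
E
```

```text
[[-0.001 -0.953 -0.303  0.084]
 [ 1.    -0.001  0.    -0.   ]
 [-0.001 -0.303  0.953 -0.143]
 [ 0.     0.     0.     1.   ]]
shift mm [ 264.9  649.7 -101.3] turn [ 0.606 -0.543  0.892] rows >= 15.6 t 1.4 F [-1.2  0.2  0.2] grip 1.006 0.0
shift mm [ 264.9  649.7 -101.3] turn [ 0.641  0.714 -2.064] rows >= 17.2 t 1.4 F [-1.2  0.2  0.2] grip 1.006 0.0
```

drive_tool(
  rows=[
    [100,16.6,40.6,0,0.038,-0.034,0.056],
    [100,16.6,40.6,0,0.038,-0.034,0.056],
    [100,16.6,40.6,0,0.038,-0.034,0.056],
    [100,16.6,40.6,0,0.038,-0.034,0.056],
    [100,16.6,40.6,0,0.038,-0.034,0.056],
  ],
)

```text
time_s: 1.82
tcp_pos: [0.3046, -0.3883, 0.2416]
ee_rot: [[-0.777, -0.613, 0.141], [-0.582, 0.786, 0.211], [-0.24, 0.082, -0.967]]
wrist_force: [1.3, 0.1, 0.1]
gripper_width: 1.001
gripper_force: 0.0
```

drive_tool(
  rows=[
    [100,16.6,40.6,0,0.038,-0.034,0.056],
    [100,16.6,40.6,0,0.038,-0.034,0.056],
    [100,16.6,40.6,0,0.038,-0.034,0.056],
    [100,16.6,40.6,-10,0.038,-0.034,0.056],
    [100,16.6,40.6,-10,0.038,-0.034,0.056],
  ],
)

```text
time_s: 2.23
tcp_pos: [0.383, -0.1976, 0.2236]
ee_rot: [[-0.533, -0.82, 0.21], [-0.7, 0.566, 0.436], [-0.476, 0.086, -0.875]]
wrist_force: [0.4, -0.5, -0.0]
gripper_width: 0.998
gripper_force: 0.0
```

drive_tool(
  rows=[
    [100,16.6,40.6,-10,0.038,-0.034,0.056],
    [100,16.6,40.6,-10,0.038,-0.034,0.056],
    [100,16.6,40.6,-15,0.038,-0.034,0.056],
    [100,16.6,40.6,-15,0.038,-0.034,0.056],
    [100,16.6,40.6,-15,0.038,-0.034,0.056],
  ],
)

```text
time_s: 2.65
tcp_pos: [0.4583, -0.0129, 0.1639]
ee_rot: [[-0.236, -0.952, 0.193], [-0.698, 0.304, 0.648], [-0.676, 0.018, -0.736]]
wrist_force: [0.9, -0.0, -0.4]
gripper_width: 0.996
gripper_force: 0.0
```

drive_tool(
  rows=[
    [100,16.6,40.6,-15,0.038,-0.034,0.056],
    [100,0,0,0,0,0,0],
  ],
)

```text
time_s: 2.82
tcp_pos: [0.473, 0.0262, 0.1475]
ee_rot: [[-0.178, -0.968, 0.174], [-0.68, 0.249, 0.689], [-0.711, 0.004, -0.703]]
wrist_force: [-0.3, -0.0, -0.4]
gripper_width: 1.001
gripper_force: 0.0
```

```bash
python3 - <<'E'
from h import *
np.set_printoptions(precision=3,suppress=True)
delta(g2w(-.120,.061,.14),toolR(YAW,45)); print(sense()["joints"])
s=sense(); c=capture("wrist"); save(c,"w1")
for d in masks_of("empty_pan",c)[:2]:
    P=pts(c,d["region"],s); print(d["p"],d["xy"],len(P))
    d0=P[:,:2]-G0; gx=np.array([np.cos(YAW),np.sin(YAW)]); gy=np.array([-gx[1],gx[0]])
    g=np.c_[d0@gx,d0@gy,P[:,2]]; print(np.percentile(g,[2,50,98],axis=0))
    h=g[(g[:,0]<.03)&(g[:,2]>.036)]; print("handle",len(h),np.percentile(h,[2,50,98],axis=0) if len(h) else "")
E
```

```text
shift mm [17.2 40.5 -7.5] turn [-0.006 -0.003 -0.008] rows >= 1.0 t 2.82 F [-0.3 -0.  -0.4] grip 1.001 0.0
[ -9.868  18.113 -17.253 -52.574 -63.224  24.024]
0.6 [316.1, 235.5] 4810
[[-0.018  0.021  0.001]
 [ 0.051  0.064  0.032]
 [ 0.16   0.107  0.054]]
handle 467 [[-0.02   0.057  0.041]
 [-0.011  0.064  0.053]
 [ 0.028  0.072  0.054]]
```

View pics/w1.png

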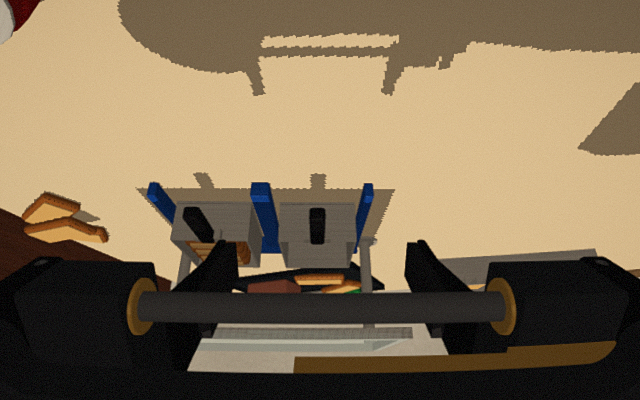

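drive_tool(
  rows=[
    [60,9,31.5,-20,0,0,0],
    [60,9,31.5,-20,0,0,0],
    [60,9,31.5,-20,0,0,0],
    [60,9,31.5,-20,0,0,0],
    [60,9,31.5,-20,0,0,0],
  ],
)

```text
time_s: 3.33
tcp_pos: [0.5187, 0.1796, 0.0506]
ee_rot: [[-0.177, -0.967, 0.183], [-0.684, 0.254, 0.684], [-0.708, -0.004, -0.706]]
wrist_force: [0.3, -0.6, -0.1]
gripper_width: 0.706
gripper_force: 0.0
```

drive_tool(
  rows=[
    [60,0,0,0,-0.006,-0.003,-0.008],
    [60,0,0,0,0,0,0],
  ],
)

```text
time_s: 3.5
tcp_pos: [0.5174, 0.1799, 0.0498]
ee_rot: [[-0.181, -0.966, 0.186], [-0.687, 0.259, 0.679], [-0.704, -0.005, -0.71]]
wrist_force: [0.4, 0.3, 0.8]
gripper_width: 0.624
gripper_force: 0.0
```

```bash
python3 - <<'E'
from h import *
delta(g2w(0,.064,.047),toolR(YAW,45))
s=sense(); c=capture("wrist"); save(c,"w2")
E
```

```text
shift mm [ 0.7  3.6 -2.8] turn [0.006 0.004 0.002] rows >= 0.1 t 3.5 F [0.4 0.3 0.8] grip 0.624 0.0
```

View pics/w2.png

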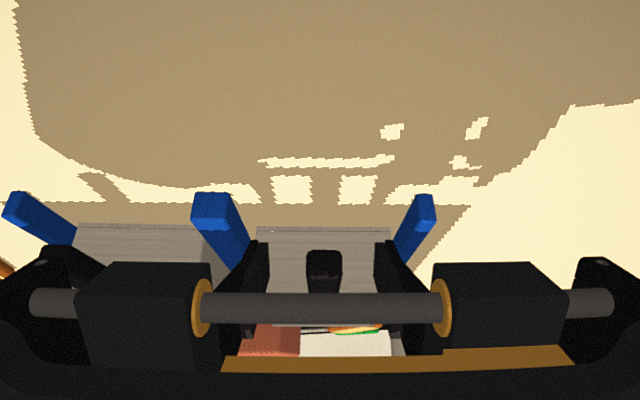

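The handle end at (324,265) is centred between the fingers. I'll close on it and draw it out.

drive_tool(
  rows=[
    [0,0,2,-3,0,0,0],
    [0,0,0,0,0,0,0],
    [0,0,0,0,0,0,0],
    [0,0,0,0,0,0,0],
    [0,0,0,0,0,0,0],
  ],
)

```text
time_s: 3.97
tcp_pos: [0.518, 0.1809, 0.0478]
ee_rot: [[-0.181, -0.965, 0.189], [-0.686, 0.261, 0.679], [-0.705, -0.006, -0.709]]
wrist_force: [0.0, -0.6, 0.2]
gripper_width: 0.303
gripper_force: 0.0
```

drive_tool(
  rows=[
    [0,0,0,0,0,0,0],
    [0,-2.6,-9.7,1,0,0,0],
    [0,-5.2,-19.3,0,0,0,0],
    [0,-6.4,-24.2,0,0,0,0],
    [0,-6.4,-24.2,0,0,0,0],
  ],
)

```text
time_s: 4.38
tcp_pos: [0.4963, 0.1032, 0.0483]
ee_rot: [[-0.18, -0.966, 0.186], [-0.686, 0.259, 0.68], [-0.705, -0.005, -0.709]]
wrist_force: [0.5, 0.8, -1.6]
gripper_width: 0.182
gripper_force: 30.0
```

drive_tool(
  rows=[
    [0,-6.4,-24.2,0,0,0,0],
    [0,-6.4,-24.2,0,0,0,0],
    [0,-6.4,-24.2,0,0,0,0],
    [0,-6.4,-24.2,0,0,0,0],
    [0,-2.6,-9.7,0,0,0,0],
  ],
)

```text
time_s: 4.8
tcp_pos: [0.468, -0.0049, 0.0483]
ee_rot: [[-0.183, -0.965, 0.188], [-0.686, 0.262, 0.679], [-0.705, -0.005, -0.71]]
wrist_force: [0.4, 1.4, -1.3]
gripper_width: 0.18
gripper_force: 30.0
```

```bash
python3 - <<'E'
from h import *
np.set_printoptions(precision=3,suppress=True)
delta(g2w(-.19,.064,.047),toolR(YAW,45))
c=capture("scene")
d=masks_of("empty_pan",c)[0]; P=pts(c,d["region"]); print(d["p"],d["xy"])
d0=P[:,:2]-G0; gx=np.array([np.cos(YAW),np.sin(YAW)]); gy=np.array([-gx[1],gx[0]])
print(np.percentile(np.c_[d0@gx,d0@gy,P[:,2]],[2,50,98],axis=0))
E
```

```text
shift mm [ 1.3  4.7 -1.3] turn [0.005 0.004 0.005] rows >= 0.1 t 4.8 F [ 0.4  1.4 -1.3] grip 0.18 30.0
0.92 [323.4, 174.2]
[[-0.144  0.014 -0.   ]
 [-0.075  0.053  0.026]
 [-0.024  0.108  0.052]]
```

drive_tool(
  rows=[
    [0,0,0,8,0,0,0],
    [0,0,0,15,0,0,0],
    [0,0,0,20,0,0,0],
    [0,0,0,20,0,0,0],
    [0,0,0,10,0,0,0],
  ],
)

```text
time_s: 5.32
tcp_pos: [0.4694, -0.0018, 0.1234]
ee_rot: [[-0.178, -0.966, 0.188], [-0.687, 0.259, 0.679], [-0.704, -0.009, -0.71]]
wrist_force: [0.2, -0.5, -3.6]
gripper_width: 0.183
gripper_force: 30.0
```

```bash
python3 - <<'E'
from h import *
np.set_printoptions(precision=3,suppress=True)
delta(g2w(-.19,.064,.127),toolR(YAW,45))
c=capture("scene");save(c,"s2",(200,100,440,280),3)
d=masks_of("empty_pan",c)[0]; P=pts(c,d["region"]); print(d["p"],d["xy"])
d0=P[:,:2]-G0; gx=np.array([np.cos(YAW),np.sin(YAW)]); gy=np.array([-gx[1],gx[0]])
print(np.percentile(np.c_[d0@gx,d0@gy,P[:,2]],[2,50,98],axis=0))
E
```

```text
shift mm [-0.1  1.7  3.6] turn [0.006 0.007 0.002] rows >= 0.1 t 5.32 F [ 0.2 -0.5 -3.6] grip 0.183 30.0
0.74 [323.9, 155.7]
[[-0.14   0.014  0.071]
 [-0.076  0.048  0.098]
 [-0.023  0.108  0.123]]
```

View pics/s2.png

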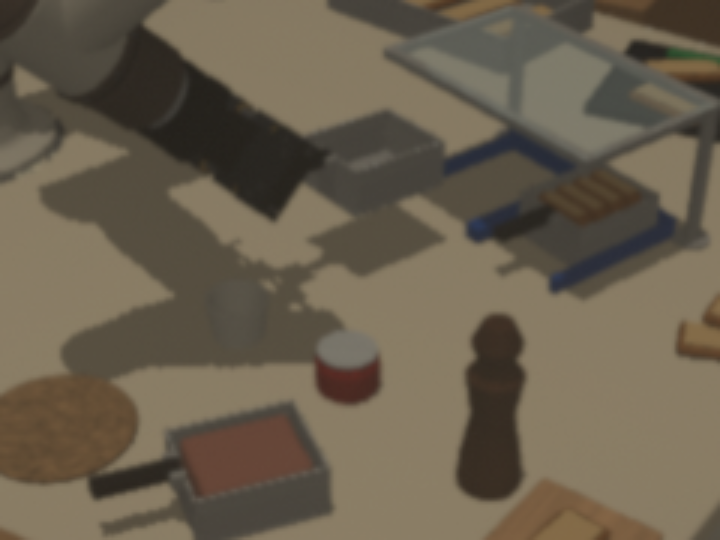

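The pan is level when lifted. I'll carry it to the mat.

drive_tool(
  rows=[
    [0,-2,-18,4,0,0,0],
    [0,-4,-34,0,0,0,0],
    [0,-4,-34,0,0,0,0],
    [0,-4,-34,0,0,0,0],
    [0,-4,-34,0,0,0,0],
  ],
)

```text
time_s: 5.83
tcp_pos: [0.4502, -0.1572, 0.1239]
ee_rot: [[-0.182, -0.966, 0.186], [-0.686, 0.26, 0.68], [-0.705, -0.003, -0.709]]
wrist_force: [1.4, -0.1, -3.2]
gripper_width: 0.18
gripper_force: 30.0
```

drive_tool(
  rows=[
    [0,-4,-34,0,0,0,0],
    [0,-4,-34,0,0,0,0],
    [0,-4,-34,0,0,0,0],
    [0,-4,-34,0,0,0,0],
    [0,-4,-34,0,0,0,0],
  ],
)

```text
time_s: 6.25
tcp_pos: [0.4305, -0.3274, 0.1234]
ee_rot: [[-0.183, -0.965, 0.186], [-0.685, 0.261, 0.681], [-0.706, -0.003, -0.709]]
wrist_force: [1.1, -0.0, -3.2]
gripper_width: 0.182
gripper_force: 30.0
```

drive_tool(
  rows=[
    [0,-4,-34,0,0,0,0],
    [0,-4,-34,0,0,0,0],
    [0,-2,-14,-10,0,0,0],
    [0,0,0,-15,0,0,0],
    [0,0,0,-10,0,0,0],
  ],
)

```text
time_s: 6.67
tcp_pos: [0.4204, -0.4079, 0.0868]
ee_rot: [[-0.184, -0.965, 0.187], [-0.683, 0.262, 0.681], [-0.707, -0.003, -0.707]]
wrist_force: [-1.2, 1.0, -3.7]
gripper_width: 0.183
gripper_force: 30.0
```

```bash
python3 - <<'E'
from h import *
np.set_printoptions(precision=3,suppress=True)
delta([.424,-.394,.054],toolR(YAW,45))
for n in("scene","top"):
  c=capture(n)
  d=masks_of("empty_pan",c)[0]; P=pts(c,d["region"]); print(n,d["p"],d["xy"])
  o=np.array([.452,-.288]);d0=P[:,:2]-o; gx=np.array([np.cos(YAW),np.sin(YAW)]); gy=np.array([-gx[1],gx[0]])
  print(np.percentile(np.c_[d0@gx,d0@gy,P[:,2]],[2,50,98],axis=0))
E
```

```text
shift mm [  3.6  13.9 -32.8] turn [0.001 0.002 0.005] rows >= 0.8 t 6.67 F [-1.2  1.  -3.7] grip 0.183 30.0
scene 0.76 [211.9, 225.6]
[[-0.097 -0.049  0.032]
 [-0.015 -0.005  0.059]
 [ 0.042  0.043  0.089]]
top 0.79 [404.6, 234.8]
[[-0.115 -0.042  0.029]
 [-0.026 -0.001  0.036]
 [ 0.044  0.041  0.093]]
```

drive_tool(
  rows=[
    [0,3.5,13,-10,0,0,0],
    [0,0,0,-10,0,0,0],
    [0,0,0,-6,0,0,0],
    [0,0,0,-4,0,0,0],
    [0,0,0,0,0,0,0],
  ],
)

```text
time_s: 7.28
tcp_pos: [0.4243, -0.3955, 0.0604]
ee_rot: [[-0.181, -0.966, 0.187], [-0.686, 0.26, 0.68], [-0.705, -0.005, -0.709]]
wrist_force: [1.0, -0.7, 0.5]
gripper_width: 0.178
gripper_force: 30.0
```

drive_tool(
  rows=[
    [0,0,0,-2,0,0,0],
    [10,0,0,0,0,0,0],
    [25,0,0,0,0,0,0],
    [45,0,0,0,0,0,0],
    [45,0,0,0,0,0,0],
  ],
)

```text
time_s: 7.7
tcp_pos: [0.4244, -0.3952, 0.0584]
ee_rot: [[-0.181, -0.965, 0.187], [-0.686, 0.26, 0.68], [-0.705, -0.005, -0.709]]
wrist_force: [-0.5, 0.1, -0.5]
gripper_width: 0.321
gripper_force: 0.0
```

drive_tool(
  rows=[
    [45,0,0,0,0,0,0],
    [45,0,0,0,0,0,0],
    [45,-5,-19,19,0,0,0],
    [60,-5,-19,25,0,0,0],
    [60,-5,-19,30,0,0,0],
  ],
)

```text
time_s: 8.12
tcp_pos: [0.4088, -0.452, 0.1317]
ee_rot: [[-0.183, -0.966, 0.185], [-0.684, 0.26, 0.682], [-0.707, -0.002, -0.708]]
wrist_force: [1.7, -1.4, -0.3]
gripper_width: 0.523
gripper_force: 0.0
```

drive_tool(
  rows=[
    [60,0,-10,30,0,0,0],
    [60,0,-10,30,0,0,0],
  ],
)

```text
time_s: 8.28
tcp_pos: [0.4088, -0.4731, 0.1934]
ee_rot: [[-0.182, -0.965, 0.187], [-0.686, 0.261, 0.68], [-0.705, -0.005, -0.709]]
wrist_force: [1.3, -0.2, 0.1]
gripper_width: 0.586
gripper_force: 0.0
```

```bash
python3 - <<'E'
from h import *
np.set_printoptions(precision=3,suppress=True)
c=capture("scene")
d=masks_of("empty_pan",c)[0]; P=pts(c,d["region"]); print(d["p"],d["xy"])
o=np.array([.458,-.288]);d0=P[:,:2]-o; gx=np.array([np.cos(YAW),np.sin(YAW)]); gy=np.array([-gx[1],gx[0]])
print(np.percentile(np.c_[d0@gx,d0@gy,P[:,2]],[2,50,98],axis=0))
c=capture("top");save(c,"t2",(340,130,540,260),4)
for l in("empty_pan","loaf_pan"):
  d=masks_of(l,c)[0]; v,u=np.nonzero(cv2.morphologyEx(d["region"].astype(np.uint8),cv2.MORPH_OPEN,np.ones((15,15),np.uint8)));print(l,d["p"],d["xy"])
  Q=onplane(c,np.c_[u,v],.05)[:,:2].astype(np.float32);print(Q.mean(0),cv2.minAreaRect(Q))
delta([.424,-.394,.054],toolR(YAW,45))
E
```

```text
0.67 [215.9, 236.7]
[[-0.113 -0.044  0.006]
 [-0.006  0.003  0.034]
 [ 0.053  0.049  0.059]]
empty_pan 0.68 [399.7, 230.7]
[ 0.454 -0.289] ((0.45371806621551514, -0.2898208796977997), (0.11790425330400467, 0.09339161217212677), 87.8801040649414)
loaf_pan 0.8 [388.0, 169.3]
[ 0.637 -0.252] ((0.6372448205947876, -0.25187844038009644), (0.11276429891586304, 0.10116694122552872), 88.2287826538086)
shift mm [  14.7   77.9 -137.8] turn [0.003 0.004 0.004] rows >= 3.3 t 8.53 F [ 0.  -0.1 -1.7] grip 0.599 0.0
```

View pics/t2.png

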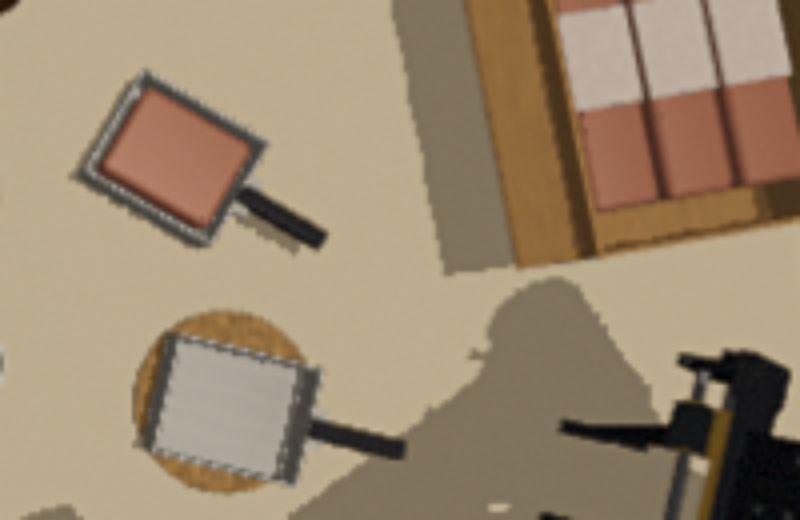

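The empty pan stands centred on the mat, at about 4 mm. The carton at the right could be close to the gripper, so I'll check its height.

```bash
python3 - <<'E'
from h import *
np.set_printoptions(precision=3,suppress=True)
c=capture("top")
v,u=np.mgrid[90:205,430:480]; P=world(c,np.c_[u.ravel(),v.ravel()])
for x in(.56,.6,.65,.7):
  for y in(-.38,-.41,-.44,-.47,-.5):
    q=P[(abs(P[:,0]-x)<.02)&(abs(P[:,1]-y)<.015)]
    print(x,y,len(q),q[:,2].max().round(3) if len(q) else "")
delta([.575,-.36,.16],toolR(np.deg2rad(59.5),25))
E
```

```text
0.56 -0.38 0 
0.56 -0.41 109 0.007
0.56 -0.44 122 0.006
0.56 -0.47 174 0.118
0.56 -0.5 199 0.11
0.6 -0.38 0 
0.6 -0.41 100 0.008
0.6 -0.44 120 0.006
0.6 -0.47 203 0.117
0.6 -0.5 226 0.108
0.65 -0.38 0 
0.65 -0.41 93 0.006
0.65 -0.44 121 0.007
0.65 -0.47 220 0.116
0.65 -0.5 194 0.104
0.7 -0.38 0 
0.7 -0.41 80 0.006
0.7 -0.44 139 0.118
0.7 -0.47 227 0.117
0.7 -0.5 227 0.114
shift mm [165.9 111.5 -31. ] turn [-0.32   0.138 -0.267] rows >= 4.0 t 8.58 F [-0.1 -0.1 -0.5] grip 0.596 0.0
```

drive_tool(
  rows=[
    [60,33,22,0,-0.064,0.028,-0.053],
    [60,33,22,0,-0.064,0.028,-0.053],
    [60,33,22,0,-0.064,0.028,-0.053],
    [60,33,22,0,-0.064,0.028,-0.053],
    [60,33,22,0,-0.064,0.028,-0.053],
  ],
)

```text
time_s: 9.0
tcp_pos: [0.575, -0.3609, 0.1911]
ee_rot: [[-0.462, -0.861, 0.211], [-0.782, 0.509, 0.361], [-0.418, 0.001, -0.908]]
wrist_force: [0.4, -0.3, -0.5]
gripper_width: 0.6
gripper_force: 0.0
```

drive_tool(
  rows=[
    [60,0,0,-15,0,0,0],
    [60,0,0,-15,0,0,0],
    [60,0,0,0,0,0,0],
  ],
)

```text
time_s: 9.25
tcp_pos: [0.5733, -0.3586, 0.1573]
ee_rot: [[-0.46, -0.864, 0.204], [-0.782, 0.503, 0.369], [-0.421, 0.01, -0.907]]
wrist_force: [-0.3, 0.3, -1.0]
gripper_width: 0.6
gripper_force: 0.0
```

```bash
python3 - <<'E'
from h import *
np.set_printoptions(precision=3,suppress=True)
s=sense(); c=capture("wrist"); save(c,"w3")
for d in masks_of("loaf_pan",c)[:1]:
    P=pts(c,d["region"],s); print(d["p"],d["xy"],len(P),np.percentile(P,[2,50,98],axis=0))
    o=np.array([.637,-.250]);a=np.deg2rad(59.5);gx=np.array([np.cos(a),np.sin(a)]);gy=np.array([-gx[1],gx[0]]);d0=P[:,:2]-o
    g=np.c_[d0@gx,d0@gy,P[:,2]]
    h=g[(g[:,0]<-.065)&(g[:,2]>.04)]
    if len(h): print("handle",len(h),np.percentile(h,[2,50,98],axis=0),"fit",np.polyfit(h[:,0],h[:,1],1))
    b=g[(g[:,0]>-.05)&(g[:,2]>.035)]
    if len(b): print("body",np.percentile(b,[1,50,99],axis=0))
delta([.598,-.320,.048],toolR(np.deg2rad(59.5),25))
E
```

```text
0.74 [315.1, 233.0] 11416 [[ 0.576 -0.356  0.003]
 [ 0.627 -0.28   0.046]
 [ 0.698 -0.193  0.054]]
handle 1499 [[-0.124 -0.01   0.044]
 [-0.102 -0.002  0.053]
 [-0.067  0.005  0.054]] fit [-0.014 -0.004]
body [[-0.045 -0.048  0.037]
 [-0.002 -0.004  0.046]
 [ 0.055  0.039  0.05 ]]
shift mm [  24.4   41.7 -112.4] turn [ 0.    -0.005 -0.003] rows >= 2.7 t 9.35 F [ 0.5 -0.1 -0.6] grip 0.601 0.0
```

View pics/w3.png

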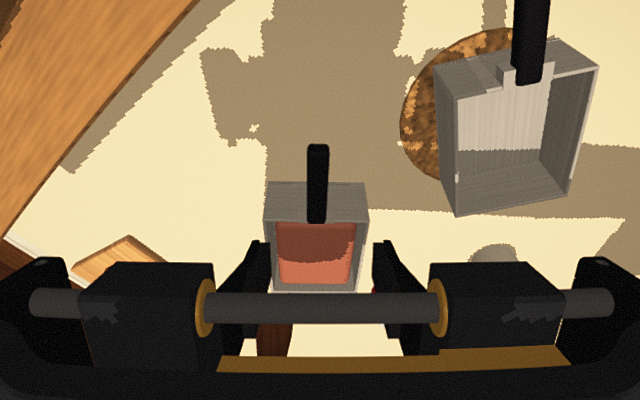

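Handle runs from (318,145) to (318,220), between the fingers. I'll descend, grip and lift a little.

drive_tool(
  rows=[
    [60,6,9,-20,0,0,0],
    [60,6,10,-25,0,0,0],
    [60,6,10,-30,0,0,0],
    [60,6,9,-25,0,-0.003,-0.01],
    [60,0,0,-10,0,0,0],
  ],
)

```text
time_s: 9.77
tcp_pos: [0.5969, -0.3226, 0.0486]
ee_rot: [[-0.468, -0.857, 0.215], [-0.776, 0.515, 0.364], [-0.423, 0.004, -0.906]]
wrist_force: [0.1, 0.2, 0.4]
gripper_width: 0.598
gripper_force: 0.0
```

drive_tool(
  rows=[
    [50,0,0,0,0,0,0],
    [0,0,0,0,0,0,0],
    [0,0,0,0,0,0,0],
    [0,0,0,0,0,0,0],
    [0,0,0,0,0,0,0],
  ],
)

```text
time_s: 10.18
tcp_pos: [0.5989, -0.3255, 0.0543]
ee_rot: [[-0.465, -0.857, 0.222], [-0.779, 0.515, 0.359], [-0.422, -0.006, -0.907]]
wrist_force: [-0.3, 0.2, 0.2]
gripper_width: 0.305
gripper_force: 0.0
```

drive_tool(
  rows=[
    [0,0,0,0,0,0,0],
    [0,0,0,0,0,0,0],
    [0,0,0,0,0,0,0],
  ],
)

```text
time_s: 10.43
tcp_pos: [0.5982, -0.3247, 0.0533]
ee_rot: [[-0.465, -0.858, 0.219], [-0.779, 0.514, 0.36], [-0.422, -0.003, -0.907]]
wrist_force: [-3.0, -0.1, 5.2]
gripper_width: 0.177
gripper_force: 30.0
```

drive_tool(
  rows=[
    [0,0,0,5,0,0,0],
    [0,0,0,8,0,0,0],
    [0,0,0,8,0,0,0],
    [0,0,0,4,0,0,0],
    [0,0,0,0,0,0,0],
  ],
)

```text
time_s: 10.85
tcp_pos: [0.5991, -0.3249, 0.0788]
ee_rot: [[-0.464, -0.858, 0.221], [-0.779, 0.514, 0.359], [-0.421, -0.005, -0.907]]
wrist_force: [0.3, 0.4, -3.9]
gripper_width: 0.186
gripper_force: 30.0
```

```bash
cat >> h.py <<'E'
def pan(label,cam,o,yawdeg):
    c=capture(cam); d=masks_of(label,c)[0]; P=pts(c,d["region"]); a=np.deg2rad(yawdeg)
    gx=np.array([np.cos(a),np.sin(a)]);gy=np.array([-gx[1],gx[0]]);d0=P[:,:2]-np.array(o); g=np.c_[d0@gx,d0@gy,P[:,2]]
    print(cam,round(d["p"],2),np.round(d["xy"]),np.percentile(g,[1,50,99],axis=0).round(3).tolist())
    b=g[(g[:,2]>np.percentile(g[:,2],55))]; A=np.c_[b[:,:2],np.ones(len(b))]
    r=np.ones(len(b),bool)
    for _ in range(4):
        k=np.linalg.lstsq(A[r],b[r,2],rcond=None)[0]; e=abs(b[:,2]-A@k); r=e<max(.002,np.median(e)*1.5)
    print("top plane slopes (x,y)",k.round(3),r.sum())
    return c,d,g
E
python3 - <<'E'
from h import *
c,d,g=pan("loaf_pan","scene",[.640,-.252],59.5)
c,d,g=pan("loaf_pan","top",[.640,-.252],59.5)
delta([.598,-.320,.048],toolR(np.deg2rad(59.5),25))
E
```

```text
scene 0.55 [281. 251.] [[-0.053, -0.051, 0.026], [-0.001, -0.027, 0.069], [0.056, 0.041, 0.076]]
top plane slopes (x,y) [-0.008 -0.002  0.071] 759
top 0.8 [386. 166.] [[-0.076, -0.046, 0.024], [-0.001, -0.0, 0.07], [0.056, 0.043, 0.08]]
top plane slopes (x,y) [-0.036  0.004  0.073] 416
shift mm [ -0.1   4.2 -28.8] turn [0.002 0.001 0.008] rows >= 0.7 t 11.05 F [-1.2 -0.4 -3.7] grip 0.176 30.0
```

drive_tool(
  rows=[
    [0,0,0,12,0,0,0],
    [0,0,0,20,0,0,0],
    [0,-4,10,14,0,0,0.01],
    [0,-8,24,0,0,0,0.02],
    [0,-10,30,0,0,0,0.025],
  ],
)

```text
time_s: 11.47
tcp_pos: [0.5772, -0.2618, 0.1251]
ee_rot: [[-0.421, -0.884, 0.202], [-0.803, 0.468, 0.369], [-0.421, -0.007, -0.907]]
wrist_force: [1.8, 1.1, -3.1]
gripper_width: 0.187
gripper_force: 30.0
```

drive_tool(
  rows=[
    [0,-10,30,0,0,0,0.025],
    [0,-10,30,0,0,0,0.025],
    [0,-10,30,0,0,0,0.025],
    [0,-10,30,0,0,0,0.025],
    [0,-10,30,0,0,0,0.025],
  ],
)

```text
time_s: 11.88
tcp_pos: [0.5259, -0.1092, 0.1241]
ee_rot: [[-0.317, -0.936, 0.151], [-0.849, 0.352, 0.394], [-0.422, -0.003, -0.907]]
wrist_force: [0.4, -0.6, -3.8]
gripper_width: 0.184
gripper_force: 30.0
```

drive_tool(
  rows=[
    [0,-10,30,0,0,0,0.025],
    [0,-10,30,0,0,0,0.025],
    [0,-10,30,0,0,0,0.025],
    [0,-10,25,0,0,0,0.015],
    [0,0,0,0,0,0,0],
  ],
)

```text
time_s: 12.3
tcp_pos: [0.4837, 0.0084, 0.1242]
ee_rot: [[-0.238, -0.965, 0.111], [-0.874, 0.262, 0.409], [-0.424, 0.0, -0.906]]
wrist_force: [-1.3, 0.4, -3.7]
gripper_width: 0.179
gripper_force: 30.0
```

```bash
python3 - <<'E'
from h import *
delta(g2w(-.164,.060,.078),toolR(YAW,25))
for n in("scene","top"): pan("loaf_pan",n,G0,75.1)
E
```

```text
shift mm [ -3.9  15.5 -46.2] turn [-0.001  0.     0.005] rows >= 1.1 t 12.3 F [-1.3  0.4 -3.7] grip 0.179 30.0
scene 0.61 [323. 160.] [[-0.215, 0.001, -0.001], [-0.1, 0.02, 0.104], [0.095, 0.223, 0.157]]
top plane slopes (x,y) [-0.092 -0.006  0.103] 328Traceback (most recent call last):
  File "<stdin>", line 3, in <module>
  File "h.py", line 35, in pan
    c=capture(cam); d=masks_of(label,c)[0]; P=pts(c,d["region"]); a=np.deg2rad(yawdeg)
                      ~~~~~~~~~~~~~~~~~^^^
IndexError: list index out of range
```

drive_tool(
  rows=[
    [0,-2,8,-12,0,0,0.003],
    [0,-2,7,-15,0,0,0.002],
    [0,0,0,-15,0,0,0],
    [0,0,0,-4,0,0,0],
    [0,0,0,0,0,0,0],
  ],
)

```text
time_s: 12.92
tcp_pos: [0.4821, 0.0186, 0.0761]
ee_rot: [[-0.239, -0.965, 0.111], [-0.875, 0.264, 0.406], [-0.421, 0.0, -0.907]]
wrist_force: [0.7, 0.2, -3.6]
gripper_width: 0.181
gripper_force: 30.0
```

```bash
python3 - <<'E'
from h import *
np.set_printoptions(precision=3,suppress=True)
delta(g2w(-.164,.060,.078),toolR(YAW,25))
gx=np.array([np.cos(YAW),np.sin(YAW)]);gy=np.array([-gx[1],gx[0]])
def G(P): d=P[:,:2]-G0; return np.c_[d@gx,d@gy,P[:,2]]
s=sense()
for n in("wrist","scene","top"):
    c=capture(n); save(c,"f_"+n)
    hsv=cv2.cvtColor(c["frame"],cv2.COLOR_RGB2HSV); b=(hsv[...,0]>100)&(hsv[...,0]<125)&(hsv[...,1]>130)&(hsv[...,2]>50)
    g=G(pts(c,b,s)); g=g[(abs(g[:,1])<.14)&(g[:,0]>-.02)&(g[:,0]<.18)&(g[:,2]<.03)]
    print(n,"blue",len(g))
    for lo,hi in((-.135,-.09),(-.04,.04),(.09,.14)):
        r=g[(g[:,1]>lo)&(g[:,1]<hi)&(g[:,2]>.012)&(g[:,0]<.1)]
        if len(r)>5: print("  rail",len(r),np.percentile(r,[3,50,97],axis=0).tolist())
    for d in masks_of("loaf_pan",c)[:1]:
        p=G(pts(c,d["region"],s)); print("  pan",d["p"],d["xy"],np.percentile(p,[2,50,98],axis=0).tolist())
        t=p[(p[:,2]>.06)&(p[:,0]>-.13)&(p[:,0]<-.03)]
        if len(t): print("  rim",np.percentile(t,[1,50,99],axis=0).tolist())
E
```

```text
shift mm [-2.3  5.3  1.9] turn [ 0.002 -0.001  0.007] rows >= 0.1 t 12.92 F [ 0.7  0.2 -3.6] grip 0.181 30.0
wrist blue 259
  rail 218 [[0.00028435005659863827, -0.11750548583016314, 0.01246026314880005], [0.011321523760901672, -0.11298992553945947, 0.016737945963785625], [0.04165714286011443, -0.10921671780360369, 0.017672735376217313]]
  pan 0.6 [319.3, 249.1] [[-0.20891512984556349, 0.014375777174074851, 0.020292802073105173], [-0.1434579036985448, 0.056125908637466485, 0.057784602519807014], [-0.03302207424710283, 0.09742766757770566, 0.08024280879111184]]
  rim [[-0.09896995792087697, 0.04375879713689902, 0.06002852932175107], [-0.09184447667708354, 0.05478502273953808, 0.06119138284557478], [-0.08150524150219782, 0.06675878415096215, 0.06220318694635134]]Traceback (most recent call last):
  File "<stdin>", line 10, in <module>
  File "h.py", line 13, in pts
    v,u=np.nonzero(m); return world(c,np.c_[u,v],s)
                              ~~~~~^^^^^^^^^^^^^^^^
  File "h.py", line 7, in world
    n=cv2.undistortPoints(uv.reshape(-1,1,2).astype(float),K,np.array(c["distortion"],float)).reshape(-1,2)
      ~~~~~~~~~~~~~~~~~~~^^^^^^^^^^^^^^^^^^^^^^^^^^^^^^^^^^^^^^^^^^^^^^^^^^^^^^^^^^^^^^^^^^^^
cv2.error: OpenCV(4.12.0) /io/opencv/modules/calib3d/src/undistort.dispatch.cpp:347: error: (-215:Assertion failed) CV_IS_MAT(_src) && CV_IS_MAT(_dst) && (_src->rows == 1 || _src->cols == 1) && (_dst->rows == 1 || _dst->cols == 1) && _src->cols + _src->rows - 1 == _dst->rows + _dst->cols - 1 && (CV_MAT_TYPE(_src->type) == CV_32FC2 || CV_MAT_TYPE(_src->type) == CV_64FC2) && (CV_MAT_TYPE(_dst->type) == CV_32FC2 || CV_MAT_TYPE(_dst->type) == CV_64FC2) in function 'cvUndistortPointsInternal'
```

View pics/f_wrist.png

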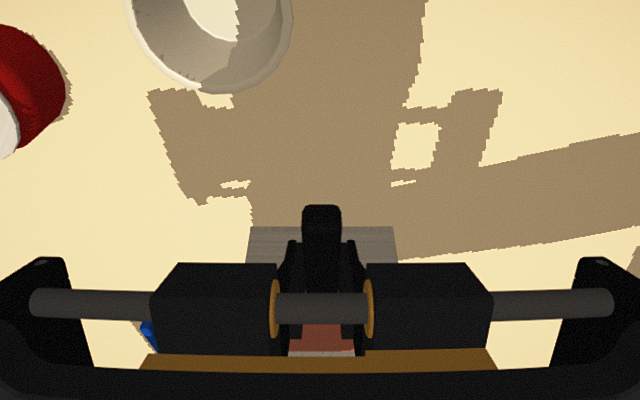

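drive_tool(
  rows=[
    [0,-6.8,1.8,0,0,0,0.005],
    [0,0,0,0,0,0,0],
    [0,0,0,0,0,0,0],
  ],
)

```text
time_s: 13.32
tcp_pos: [0.4753, 0.0214, 0.0778]
ee_rot: [[-0.232, -0.966, 0.111], [-0.876, 0.257, 0.407], [-0.422, -0.003, -0.907]]
wrist_force: [0.6, -0.1, -4.4]
gripper_width: 0.184
gripper_force: 30.0
```

```bash
cat > chk.py <<'E'
from h import *
np.set_printoptions(precision=4,suppress=True)
gx=np.array([np.cos(YAW),np.sin(YAW)]);gy=np.array([-gx[1],gx[0]])
def G(P): d=P[:,:2]-G0; return np.c_[d@gx,d@gy,P[:,2]]
def run():
    s=sense(); print("TCP guard",G(np.array([s["tcp_pos"]]))[0],"F",np.round(s["wrist_force"],1),"t",s["time_s"])
    for n in("wrist","scene","top"):
        c=capture(n)
        for d in masks_of("loaf_pan",c)[:1]:
            p=G(pts(c,d["region"],s)); p=p[(p[:,1]>-.02)&(p[:,1]<.13)&(p[:,2]<.2)]; print(n,d["p"],np.percentile(p,[1,50,99],axis=0).tolist())
            if n=="wrist":
                x0=np.percentile(p[:,0],1); zt=s["tcp_pos"][2]
                h=p[(p[:,0]<x0+.06)&(p[:,2]>zt-.01)]
                if len(h)>20: print(" handle",np.percentile(h,[2,50,98],axis=0).tolist(),"slope",np.polyfit(h[:,0],h[:,1],1))
                bk=p[(p[:,0]>x0+.062)&(p[:,0]<x0+.085)&(p[:,2]<zt)]
                if len(bk)>20: print(" backwall y",np.percentile(bk[:,1],[1,50,99]),"slope x(y)",np.polyfit(bk[:,1],bk[:,0],1), "x(z)",np.polyfit(bk[:,2],bk[:,0],1),"zmin",np.percentile(bk[:,2],1))
if __name__=="__main__": run()
E
python3 chk.py
```

```text
TCP guard [-0.1676  0.0638  0.0778] F [ 0.6 -0.1 -4.4] t 13.3167
wrist 0.79 [[-0.20820969378512008, 0.02015436389570696, 0.02162395364066124], [-0.1424017626554035, 0.06380590792149336, 0.0594924036199387], [-0.031387215951902185, 0.10691986023860095, 0.08204912592110054]]
 handle [[-0.20829190630348232, 0.05623999428008531, 0.07137972242962959], [-0.19609541831684038, 0.0634219463370639, 0.07936956002347072], [-0.15781931555045656, 0.07100317233598974, 0.08211495336890791]] slope [-0.0093  0.0618]
 backwall y [0.0193 0.0763 0.1075] slope x(y) [ 0.0016 -0.1418] x(z) [ 0.109  -0.1453] zmin 0.021229168321212487
scene 0.86 [[-0.20376809180149524, 0.013120937108890493, 0.013308104588857263], [-0.09093484922423857, 0.029155321808376957, 0.05434854228712651], [-0.026867133465933397, 0.10508853969914057, 0.08077012040402096]]
```

drive_tool(
  rows=[
    [0,0,0,8,0,0,0],
    [0,5.1,19.3,0,0,0,0],
    [0,5.1,19.3,0,0,0,0],
    [0,5.1,19.3,0,0,0,0],
    [0,5.1,19.3,0,0,0,0],
  ],
)

```text
time_s: 14.03
tcp_pos: [0.4962, 0.0994, 0.0859]
ee_rot: [[-0.233, -0.966, 0.111], [-0.876, 0.258, 0.407], [-0.422, -0.003, -0.907]]
wrist_force: [0.8, 0.1, -4.0]
gripper_width: 0.181
gripper_force: 30.0
```

drive_tool(
  rows=[
    [0,0,0,0,0,0,0],
    [0,0,0,-8,0,0,0],
    [0,0,0,-8,0,0,0],
    [0,0,0,-8,0,0,0],
    [0,0,0,0,0,0,0],
  ],
)

```text
time_s: 14.45
tcp_pos: [0.4957, 0.0977, 0.0599]
ee_rot: [[-0.235, -0.966, 0.11], [-0.876, 0.26, 0.406], [-0.421, -0.001, -0.907]]
wrist_force: [-0.8, -0.1, 0.3]
gripper_width: 0.181
gripper_force: 30.0
```

```bash
python3 chk.py
```

```text
TCP guard [-0.0886  0.0637  0.0599] F [-0.8 -0.1  0.3] t 14.45
wrist 0.9 [[-0.12933981309981515, 0.020761117985433838, 0.005358794933651355], [-0.061172656510338146, 0.06362002646341455, 0.049119174658979414], [0.02162956876867809, 0.10612998818030767, 0.06197608160250253]]
 handle [[-0.12937767727287036, 0.05623157992734256, 0.05137342896853136], [-0.1154465939480582, 0.06345783093752923, 0.06029762495902735], [-0.07897343636692636, 0.07090297883420003, 0.06202505543702863]] slope [-0.008   0.0627]
 backwall y [0.0198 0.0767 0.1071] slope x(y) [ 0.0027 -0.0608] x(z) [ 0.0408 -0.0613] zmin 0.004638696950822361
scene 0.67 [[-0.12360165365456698, 0.01372238911329096, 0.0030037793625569266], [-0.012976345239823675, 0.0299405795414026, 0.04385057020199456], [0.05476426259324066, 0.10560484654433752, 0.0633204328376791]]
top 0.38 [[-0.050639721895193876, 0.01608882348723887, -0.0026915489833255306], [-0.00851241013469306, 0.021921431096694977, 0.007247331603782695], [0.032304466346868815, 0.02760444912523541, 0.055374645990906864]]
```

drive_tool(
  rows=[
    [0,0,0,-3,0,0,0],
    [0,0,0,-3,0,0,0],
    [10,0,0,0,0,0,0],
    [25,0,0,0,0,0,0],
    [45,0,0,0,0,0,0],
  ],
)

```text
time_s: 15.17
tcp_pos: [0.4963, 0.0989, 0.0554]
ee_rot: [[-0.232, -0.966, 0.111], [-0.876, 0.258, 0.407], [-0.422, -0.003, -0.906]]
wrist_force: [-0.4, -0.1, 0.5]
gripper_width: 0.255
gripper_force: 0.0
```

drive_tool(
  rows=[
    [45,0,0,0,0,0,0],
    [45,0,0,0,0,0,0],
    [45,-4,-15,25,0,0,0],
    [45,-5,-19,30,0,0,0],
    [0,-5,-19,0,0,0,0],
  ],
)

```text
time_s: 15.58
tcp_pos: [0.4848, 0.0454, 0.1152]
ee_rot: [[-0.226, -0.967, 0.119], [-0.877, 0.255, 0.407], [-0.424, -0.012, -0.906]]
wrist_force: [0.0, -0.5, -0.1]
gripper_width: 0.416
gripper_force: 0.0
```

drive_tool(
  rows=[
    [0,-5,-19,0,0,0,0],
    [0,0,0,0,0,0,0],
    [0,0,0,0,0,0,0],
    [0,0,0,0,0,0,0],
  ],
)

```text
time_s: 15.92
tcp_pos: [0.4771, 0.0269, 0.1102]
ee_rot: [[-0.233, -0.966, 0.111], [-0.876, 0.258, 0.407], [-0.422, -0.002, -0.907]]
wrist_force: [1.0, 0.5, 0.2]
gripper_width: 0.155
gripper_force: 0.0
```

```bash
python3 chk.py; python3 -c "
from h import *
delta(g2w(-.16,.0635,.05),toolR(YAW,25))"
```

```text
TCP guard [-0.1619  0.0634  0.1102] F [1.  0.5 0.2] t 15.9167
wrist 0.77 [[-0.12946048599311083, 0.02014666523505971, 0.0009076564299107138], [-0.05944870314941026, 0.06289613111891995, 0.04696819243854557], [0.049513270997878, 0.10532213442932468, 0.05437395285294203]]
 backwall y [0.019  0.0589 0.1064] slope x(y) [ 0.0007 -0.0596] x(z) [-0.1015 -0.0578] zmin -0.00030436088823132464
scene 0.75 [[-0.11944398818877185, 0.013342548244991483, 0.003517129598609616], [-0.02171203645801674, 0.04709363795870673, 0.044787153749476255], [0.052096781279568065, 0.10565057180011689, 0.05527140520316557]]
top 0.52 [[0.009616382953156158, 0.018019221743955472, 0.0018419677274879058], [0.020269842377558807, 0.034590663998383474, 0.04645881907777239], [0.03541330164358346, 0.10397896063844661, 0.051698770571059954]]
shift mm [  0.5   1.6 -60.1] turn [ 0.002  0.002 -0.001] rows >= 1.4 t 16.22 F [-0.1 -0.5  0.3] grip 0.013 0.0
```

drive_tool(
  rows=[
    [0,-1,-4,-20,0,0,0],
    [0,0,0,-25,0,0,0],
    [0,0,0,-13,0,0,0],
    [0,3.9,14.5,0,0,0,0],
    [0,3.9,14.5,0,0,0,0],
  ],
)

```text
time_s: 16.63
tcp_pos: [0.4831, 0.0511, 0.0507]
ee_rot: [[-0.235, -0.966, 0.108], [-0.877, 0.259, 0.406], [-0.42, 0.0, -0.908]]
wrist_force: [0.5, -1.2, -0.7]
gripper_width: 0.004
gripper_force: 0.8
```

drive_tool(
  rows=[
    [0,3.9,14.5,0,0,0,0],
    [0,3.9,14.5,0,0,0,0],
    [0,3.9,14.5,0,0,0,0],
    [0,3.9,14.5,0,0,0,0],
    [0,3.9,14.5,0,0,0,0],
  ],
)

```text
time_s: 17.05
tcp_pos: [0.5029, 0.1245, 0.0517]
ee_rot: [[-0.232, -0.966, 0.109], [-0.877, 0.257, 0.406], [-0.421, -0.002, -0.907]]
wrist_force: [-1.4, -1.6, -0.6]
gripper_width: 0.008
gripper_force: 1.0
```

```bash
python3 chk.py
```

```text
TCP guard [-0.0609  0.0636  0.0517] F [-1.4 -1.6 -0.6] t 17.05
wrist 0.62 [[-0.005092719535002445, 0.055893730010761304, 0.05272969900460633], [0.004992120155728445, 0.06260231521314258, 0.05448744942382602], [0.01620431013757826, 0.0697801710828675, 0.05529296693050381]]
 handle [[-0.004385689167905748, 0.05607389373826047, 0.053009957804435646], [0.004992120155728445, 0.06260231521314258, 0.05448744942382602], [0.015380102284275018, 0.06968426654104018, 0.05516794353025136]] slope [-0.0115  0.0629]
scene 0.85 [[0.0214498688982772, 0.01347270969716426, 0.001972338929251059], [0.07057628539177783, 0.04216526715409228, 0.042628472585479533], [0.13894802231317346, 0.10550458042432456, 0.05122507474199275]]
top 0.57 [[0.003276368755523003, -0.019015469904321583, 0.016984103283433326], [0.12536564513578552, 0.027198619903399883, 0.1600930226023821], [0.18604449200811424, 0.12790088871105737, 0.16418362251408888]]
```

drive_tool(
  rows=[
    [0,2.3,8.7,0,0,0,0],
    [0,1.3,4.8,0,0,0,0],
    [0,0.8,2.9,0,0,0,0],
    [0,0,0,0,0,0,0],
  ],
)

```text
time_s: 17.68
tcp_pos: [0.5077, 0.1409, 0.0522]
ee_rot: [[-0.232, -0.966, 0.111], [-0.877, 0.257, 0.407], [-0.422, -0.003, -0.907]]
wrist_force: [-0.7, -1.3, -0.7]
gripper_width: 0.005
gripper_force: 0.4
```

```bash
python3 chk.py
```

```text
TCP guard [-0.0438  0.0631  0.0522] F [-0.7 -1.3 -0.7] t 17.6833
wrist 0.89 [[-0.09823088140379152, 0.05515730244484191, 0.050913775968326684], [0.024365327577105585, 0.06269834067280017, 0.05341473973416052], [0.039030956377739144, 0.06998484009579527, 0.11146868302057547]]
 handle [[-0.0992693277996279, 0.05797222363852993, 0.08280016686145564], [-0.053593160270348966, 0.0618334178621394, 0.08803459042535003], [-0.04782231670797453, 0.0646059137842236, 0.11190984854483983]] slope [-0.0384  0.0588]
scene 0.69 [[0.03750332914019678, 0.012788668192344047, 0.002254494516605248], [0.08026147525186508, 0.040426788823624375, 0.042297215588793236], [0.14446017437741115, 0.10501361808106334, 0.05040528679578491]]Traceback (most recent call last):
  File "chk.py", line 17, in <module>
    if __name__=="__main__": run()
                             ~~~^^
  File "chk.py", line 10, in run
    p=G(pts(c,d["region"],s)); p=p[(p[:,1]>-.02)&(p[:,1]<.13)&(p[:,2]<.2)]; print(n,d["p"],np.percentile(p,[1,50,99],axis=0).tolist())
                                                                                           ~~~~~~~~~~~~~^^^^^^^^^^^^^^^^^^^^
    return _quantile_unchecked(
        a, q, axis, out, overwrite_input, method, keepdims, weights)
    return _ureduce(a,
                    func=_quantile_ureduce_func,
    ...<5 lines>...
                    overwrite_input=overwrite_input,
                    method=method)
    r = func(a, **kwargs)
    result = _quantile(arr,
                       quantiles=q,
    ...<2 lines>...
                       out=out,
                       weights=wgt)
    slices_having_nans = np.isnan(arr[-1, ...])
                                  ~~~^^^^^^^^^
IndexError: index -1 is out of bounds for axis 0 with size 0
```

Push a further few mm in small steps while watching the force.

drive_tool(
  rows=[
    [0,0.5,1.9,0,0,0,0],
    [0,0,0,0,0,0,0],
  ],
)

```text
time_s: 18.15
tcp_pos: [0.5081, 0.1422, 0.0523]
ee_rot: [[-0.232, -0.966, 0.111], [-0.877, 0.257, 0.407], [-0.421, -0.003, -0.907]]
wrist_force: [-0.5, -1.8, 1.0]
gripper_width: 0.006
gripper_force: 0.8
```

drive_tool(
  rows=[
    [0,0.5,1.9,0,0,0,0],
    [0,0,0,0,0,0,0],
  ],
)

```text
time_s: 18.32
tcp_pos: [0.5086, 0.1442, 0.0522]
ee_rot: [[-0.232, -0.966, 0.111], [-0.877, 0.257, 0.407], [-0.421, -0.002, -0.907]]
wrist_force: [-0.9, -1.8, 0.6]
gripper_width: 0.002
gripper_force: 1.0
```

drive_tool(
  rows=[
    [0,0.5,1.5,0,0,0,0],
    [0,0,0,0,0,0,0],
  ],
)

```text
time_s: 18.48
tcp_pos: [0.5091, 0.1458, 0.0522]
ee_rot: [[-0.232, -0.966, 0.111], [-0.877, 0.257, 0.407], [-0.422, -0.002, -0.907]]
wrist_force: [0.0, -1.9, 0.0]
gripper_width: 0.011
gripper_force: 1.0
```

drive_tool(
  rows=[
    [0,-2.6,-9.7,0,0,0,0],
    [0,-7,-26,0,0,0,0],
    [0,-8,-30,10,0,0,0],
    [0,-8,-30,15,0,0,0],
    [0,0,0,0,0,0,0],
  ],
)

```text
time_s: 18.9
tcp_pos: [0.4838, 0.0463, 0.0793]
ee_rot: [[-0.234, -0.965, 0.115], [-0.876, 0.26, 0.406], [-0.422, -0.006, -0.907]]
wrist_force: [1.2, 0.3, -0.4]
gripper_width: 0.005
gripper_force: 0.0
```

```bash
python3 chk.py 2>&1 | head -8
```

```text
TCP guard [-0.1414  0.0619  0.0793] F [ 1.2  0.3 -0.4] t 18.9
wrist 0.77 [[-0.14618161156618417, 0.048852721517476966, 0.019561376141449052], [-0.008147181700066002, 0.06082575531767834, 0.05282091981805135], [0.04966261472569379, 0.07188694362904041, 0.1103212173829844]]
scene 0.62 [[-0.01836386381994068, 0.012910981077517267, 0.0012900488640721066], [0.06894780491252439, 0.05064555021770312, 0.04325335773522483], [0.14487025266159523, 0.10657145508852547, 0.0554497877378501]]
Traceback (most recent call last):
  File "chk.py", line 17, in <module>
    if __name__=="__main__": run()
                             ~~~^^
  File "chk.py", line 10, in run
```

```bash
python3 - <<'E'
from chk import *
s=sense()
for n in("wrist","scene"):
    c=capture(n); save(c,"end_"+n,None if n=="wrist" else (300,110,460,220),1 if n=="wrist" else 5)
    g=G(world(c,np.argwhere(np.ones((400,640)))[:,::-1],s))
    dark=c["frame"].reshape(-1,3)[c["z_map"].ravel()>0].max(1)<60
    for nm,y0 in(("loaf",.0625),("toast",-.0595)):
        h=g[dark&(abs(g[:,1]-y0)<.012)&(g[:,2]>.046)&(g[:,2]<.058)&(g[:,0]>-.07)&(g[:,0]<.03)]
        if len(h): print(n,nm,len(h),np.percentile(h,[1,3,50,97],axis=0).tolist())
E
```

```text
wrist loaf 351 [[-0.022441217843359, 0.0549132484541149, 0.04793852272017111], [-0.022134706225289805, 0.05525661658706944, 0.049929823575545304], [-0.012776465416770244, 0.06290437170657831, 0.05309348943992995], [0.002669735206259064, 0.06980407757615684, 0.05403157268593915]]
wrist toast 541 [[-0.022575133997344617, -0.06474903246371835, 0.04618042836719979], [-0.022249804199498964, -0.06420423752873808, 0.04648787704545376], [-0.014006541627543468, -0.05505006534646529, 0.05194713074658987], [0.006026488671261302, -0.049843331677716485, 0.053666125538455775]]
scene loaf 71 [[-0.022184962785586407, 0.05073535904912464, 0.046246572811899846], [-0.02074207620940523, 0.050875477184347935, 0.04661433022484224], [0.002567059465852769, 0.05627124688468813, 0.05209164775827567], [0.02832500068044411, 0.06876635938206774, 0.05533649622519683]]
scene toast 77 [[-0.019810686975270074, -0.0705330087114551, 0.04656985165663546], [-0.019504573912155737, -0.06999718750183008, 0.047548517751215054], [0.0015902516735861198, -0.06356244439568443, 0.05284668213714954], [0.02765151886425563, -0.05396935963437161, 0.05597916264859236]]
```

View pics/end_scene.png

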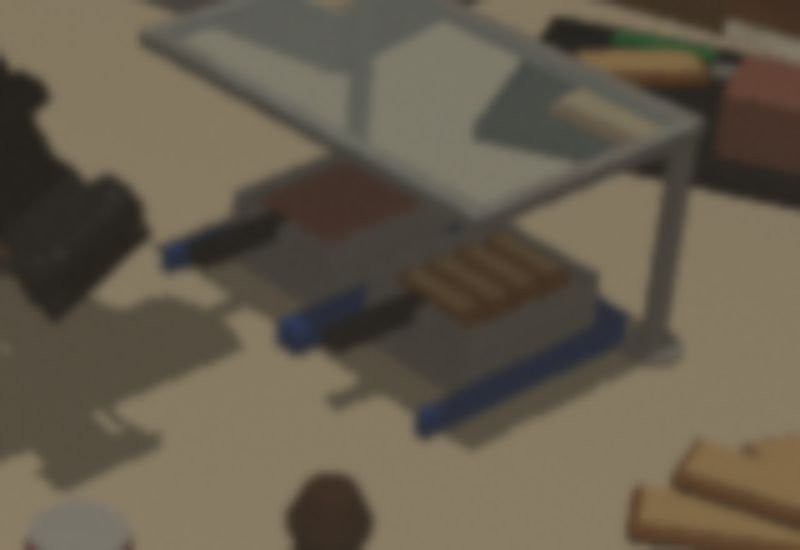

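The loaf pan sits level between its rails (body around (330,220)). Its handle end lines up with the toast pan's home handle to within 1–2 mm, and the gripper is clear of it.

```bash
python3 -c "
from station import finish_job; print(finish_job())"
```

```text
the job is handed in; nothing more can be done
None
```

I handed the job in: the empty pan stands about 5 mm off the mat's centre, and the loaf pan is flat in the freed bay, its handle end within about 2 mm of level with the toast pan's. The hand-in call gave no verdict.

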